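# Unbolt the tool chest and hold its lid at 45 degrees

### The arm

A 6-joint arm with a two-finger parallel gripper is mounted at the origin on the work surface. World frame = base frame: x ahead of the robot, y to its left, z up, the work surface at z = 0. Lengths are in mm, angles in rad, forces in N, time in s.
With the tool pointing down it reaches from about 350 to 875 mm from the base axis. Payload 4.2 kg.
Tool frame: the origin (TCP) lies midway between the tips of the shut fingers; the grasp point (between the pads) lies 19 mm behind it (arm.grasp_offset is the distance from the TCP to the grasp point, in mm); z points along the fingers, y is the direction in which the jaws open and shut (so a half turn about z gives the same grasp; the last joint's range is limited). The gripper opens to 85 mm and grips with 20 to 120 N. Pads are 22 mm wide; open, the fingers measure 114 mm over their backs; the gripper's body (76 mm by 85 mm) begins 54 mm behind the grasp point. The pads swing forward as they close: fully open they stand 13 mm farther back than shut.
Start: joints at [1.471, 0.385, 0.008, 0, -1.194, -0.259], TCP at [219.436, 585.19, 231.312] pointing down, gripper open.
Joint ranges: [-3.14, 3.14], [-1.21, 2.06], [-1.07, 1.41], [-3.16, 2.05], [-2.99, -0.16], [-3.1, 3.1]. Speed limits (rad/s): [2.79, 2.79, 3.14, 3.14, 3.14, 3.14].

### API

Orientations are given as a unit quaternion [x, y, z, w].
In Python, from bench import arm gives the robot as it stands.
- The arm moves only by the tool move_arm, never from a script. Its argument "moves" is a list of rows, each an object with "gripper": the gripper's target within -1 to 1 (fully open at 1, half-way at 0, shut at -1); "xyz": the shift along the tool's x, y, z in cm, a list of three; "angular": the turn, a rotation vector about the tool's x, y, z in rad, a list of three. In form: [{"gripper": gripper, "xyz": [dx, dy, dz], "angular": [wx, wy, wz]}, ...]. A call has 1 to 10 rows; each row is the pose to reach, as a shift and turn from the pose commanded when the call began, along the tool's axes at that moment; what a row does not reach only later rows make up. A row lasts 1/8 s, in which the tool goes at most 62.5 mm and 10.7 degrees, less where a joint would pass 70% of its speed; a pose out of reach is approached as far as the arm can. A call with a gripper value outside its range is refused whole. The fingers move at their own pace and stop on an object; the grip force is fixed at half the most. Time passes only in rows, so rows that repeat a pose let the fingers close. It gives the time, the measured TCP pose, the force and the opening at its end, in the units of the state.
- arm.read_state(): the state, without advancing time (a new reading comes with each control period).
- arm.get_image(name): name is "scene" or "top"; returns (picture, depth): 480x640x3 uint8, blue, green, red; 480x640 float32, mm along the optical axis (not along the pixel's ray), 0 where there is no reading.
- arm.get_calibration(name): a dict with "camera_matrix" (3x3 intrinsics, pixels), "k1" (the pictures are not rectified: a ray, as slopes to the right and down, at radius r is drawn at 1 + k1 r^2 times it, then the intrinsics apply), "R" (3x3) and "t" (3): a world point X has camera coordinates R X + t. Camera axes: x right, y down, z forward; pixel columns grow to the right and rows downward; lengths in mm; the calibration is good to about 2 mm. A picture is of the moment at which its call begins. get_calibration takes no time and is no camera call.
- arm.job_done(): hands the job in, once; it reports no verdict.
The state is a dict: "clock": time; "joints": joint angles; "joint_vel": joint speeds; "joint_efforts": joint torques, N m; "position": TCP position; "ee_rot": TCP orientation; "contact_force": force on the tool from outside, world axes, zero at the start; "wrist_torque": the same for the moment, N m; "gripper_width": finger opening in mm.
Only numpy, scipy, OpenCV 4.12 (cv2) and the standard library are available. Lean on these libraries where they do the work, as an engineer would, in place of code of your own. Each camera call takes 0.05 s, during which the arm holds its last target. There are 200 camera calls.

### The job

I want to fit a stay to the little wooden chest, whose lid falls shut by itself: draw its sliding bolt sideways until it is quite clear of the lid, then raise the lid by the tongue at its front to 45 degrees and keep it there. Finish while still holding the lid with the gripper, open at 45 degrees (give or take five) and still. Leave the other things on the bench where they are.

Things in the scene. Friction and masses are not known exactly. Their poses are not given: they have to be found in the camera images.
- chest: wooden chest fixed to the bench, 200 mm deep (its x), 240 mm wide (its y), 100 mm high, 10 mm walls; origin at the centre of its underside, x points to the hinge side (away from the robot), y to the left where the bolt is, z up. The lid on top is 12 mm thick (top face 113 mm above the bench). A ledge 60 mm wide (x) on the chest's left side, centred at chest x = -50 mm and running from y = 120 to 255 mm, carries the bolt between two cheeks whose tops are 136 mm above the bench
- bolt (a joint): travel of the wooden bolt in m along the chest's +y (to the left): near 0 it overlaps the lid's left edge by 25 mm and bars the lid, at 0.045 it is fully drawn; from 0.028 on it is clear of the lid. It slides with about 2 N of friction and stays where it is left
- bolt_knob (a point): point on the axis of the upright round knob of the bolt, 44 mm above the ledge and 20 mm below the knob's top, the height at which to grip or push it; the knob is 16 to 20 mm across and stands 50 mm out of the bolt (a bar 30 mm wide, 140 mm long, 14 mm thick); moves with the bolt
- lid (a joint): opening angle of the lid in rad: 0 shut (flat), 0.785 is 45 degrees. No stay and nearly no friction: it falls shut when let go. About 0.3 to 0.6 kg; 1.4 to 3 N at the tongue carry it
- lid_tongue (a point): point in the middle of the tongue that sticks out from the middle of the lid's front edge: a wooden bar 26 mm wide (along the hinge), 16 mm thick, 50 mm long beyond the edge; the point is 27 mm beyond the edge, half-way through the thickness (109 mm above the bench when shut), with free air on both sides and below; moves with the lid, and its x axis points from the tongue towards the hinge, y along the hinge
- lid_hinge (a point): middle of the hinge axis, on the chest's far (+x) upper edge, 101 mm above the bench; the axis runs along the chest's y; the lid turns about it, the tongue point at 227 mm from it
- house: small wooden model house, 100 x 60 x 85 mm, right of the chest; loose, to be left alone; origin at the middle of its body's underside
- offcut: pale wood offcut, 90 x 40 x 25 mm, lying in front of the chest; loose, to be left alone; origin at the middle of its body's underside
- square: try square, dark wooden stock 25 x 100 x 18 mm with a 110 mm steel blade along its +x, lying in front of the chest; loose, to be left alone; origin at the middle of the stock's underside
- plane: wooden hand plane, 150 x 45 x 75 mm, left of the chest; loose, to be left alone; origin at the middle of its body's underside
- glue: white glue bottle, 56 mm across, 140 mm tall, standing left of the chest behind the bolt; loose, to be left alone; origin at the middle of its body's underside
- cup: white cup of pencils, 70 mm across, pencils up to 150 mm high, behind the chest; loose, to be left alone; origin at the middle of its body's underside

How it is judged:
By the outcome, as a careful person would: the job done as asked, in the order asked, and still so for the second after the job is handed in, while the arm keeps its last pose, push and grip.
It also fails if it takes over 48 s, if anything falls off the work surface, if the arm or the gripper's body presses on something with over 40 N, if the wrist force passes 120 N, or if a joint passes its speed limit or range.

## Working session

There is one attempt and no reset: what is moved stays moved. The work goes in short steps, Python scripts to look and compute and a tool call to move; the robot and the scene stay as the last step left them, time stands still between calls to the robot, and variables do not carry over. Pictures are saved under pics/ and viewed, about 8 in all and at most 12, crops included, and the job is handed in when it is done.

Besides the shell and the picture viewer there is one more tool, called after "Emit:" by a JSON object that holds its "name" and its "arguments", one argument or row to a line. move_arm: Moves the arm, as the interface text tells. Its arguments: {"type":"object","properties":{"moves":{"type":"array","items":{"type":"object","properties":{"gripper":{"type":"number"},"xyz":{"type":"array","items":{"type":"number"}},"angular":{"type":"array","items":{"type":"number"}}}}}},"required":["moves"]}

```bash
mkdir -p pics
cat > h.py <<'E'
import numpy as np, cv2
from bench import arm
def snap(n,f):
    im,d=arm.get_image(n); cv2.imwrite('pics/'+f+'.png',im); np.save('pics/'+f+'.npy',d); return im,d
def cal(n):
    c=arm.get_calibration(n); return [np.array(c[k],float) for k in('camera_matrix','R','t')]+[c['k1']]
def slopes(n,uv):
    K,R,t,k=cal(n); uv=np.array(uv,float).reshape(-1,2)
    q=np.c_[(uv[:,0]-K[0,2])/K[0,0],(uv[:,1]-K[1,2])/K[1,1]]; s=q.copy()
    for _ in range(20): s=q/(1+k*(s**2).sum(1))[:,None]
    return s
def onplane(n,uv,z):
    K,R,t,k=cal(n); s=slopes(n,uv); d=np.c_[s,np.ones(len(s))]@R; o=-R.T@t
    return o+d*((z-o[2])/d[:,2])[:,None]
def fromdepth(n,uv,dep):
    K,R,t,k=cal(n); s=slopes(n,uv); return (np.c_[s,np.ones(len(s))]*np.array(dep).reshape(-1,1)-t)@R
E
python3 - <<'E'
from h import *
snap('scene','s1');snap('top','t1')
s=arm.read_state();print(s)
for n in('scene','top'):
    K,R,t,k=cal(n);print(n,K[0,0],k,-R.T@t,R[2])
E
```

```text
{'clock': 0.1, 'joints': array([ 1.47060701e+00,  3.85481671e-01,  6.79972122e-03, -4.02111436e-04,
       -1.19405096e+00, -2.58590760e-01]), 'joint_vel': array([ 0.0006269 , -0.00162088,  0.00310794,  0.00307345, -0.00037125,
       -0.00099981]), 'joint_efforts': array([-1.36098070e-04, -3.93319952e+01,  1.88928527e+01,  4.19792891e+00,
       -2.59940061e-03,  3.77264129e-06]), 'position': array([219.27321165, 584.72199738, 230.34923583]), 'ee_rot': array([ 9.83939000e-01, -1.78502303e-01, -1.09688202e-04,  9.80043032e-04]), 'contact_force': array([-0.39998104,  0.01058357,  0.38629397]), 'wrist_torque': array([ 0.02733073, -0.0329797 ,  0.02150901]), 'gripper_width': 85.56574107009017}
scene 570.9223030531579 -0.10255429496044789 [ 972.87963144  550.91468637 1125.43918786] [-0.3432099  -0.40732652 -0.8463404 ]
top 506.7849555661337 -0.027013750444426422 [ 449.66703075   57.51288994 1157.16249188] [ 0.13766871  0.02173706 -0.99023978]
```

View pics/s1.png

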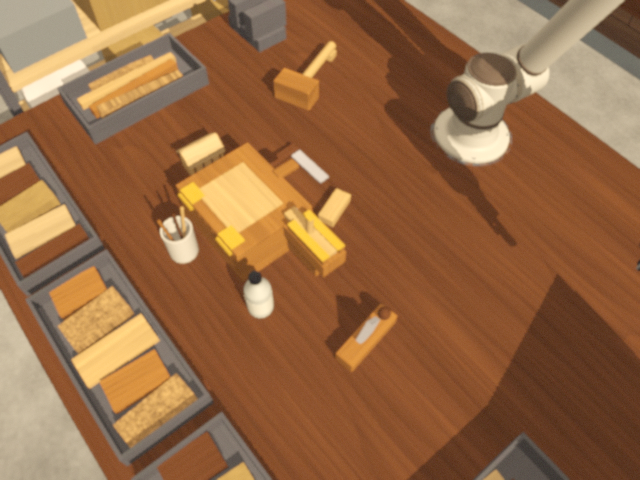

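View pics/t1.png

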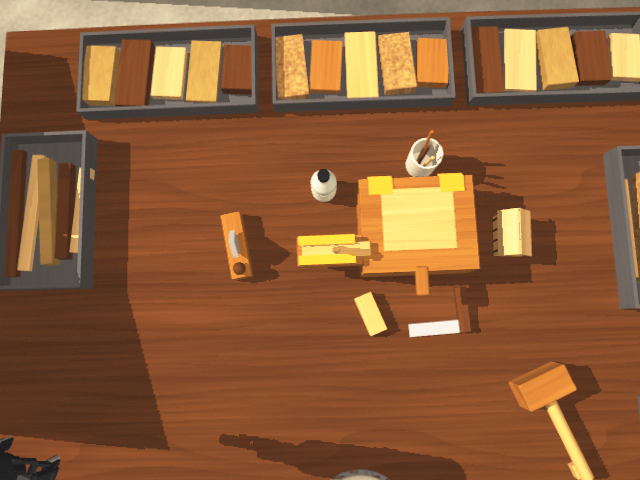

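The scene picture shows the chest at about (240,200). In the top picture its lid corners are near (359,180), (473,176), (479,268) and (361,274), the tongue is at (422,282), the bolt runs about (300–370,249), and the square and offcut lie in front. I'll zoom in on both views.

Run:
```python
from h import *
a=cv2.imread('pics/t1.png')[165:305,285:485];b=cv2.imread('pics/s1.png')[140:280,170:370]
cv2.imwrite('pics/c1.png',cv2.resize(a,(800,560),interpolation=cv2.INTER_CUBIC))
cv2.imwrite('pics/c2.png',cv2.resize(b,(800,560),interpolation=cv2.INTER_CUBIC))
```

```text
(no output)
```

View pics/c1.png

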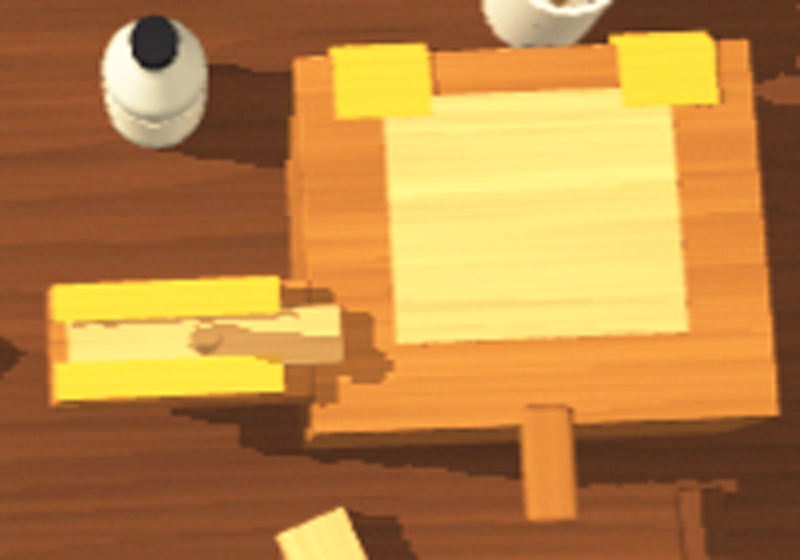

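View pics/c2.png

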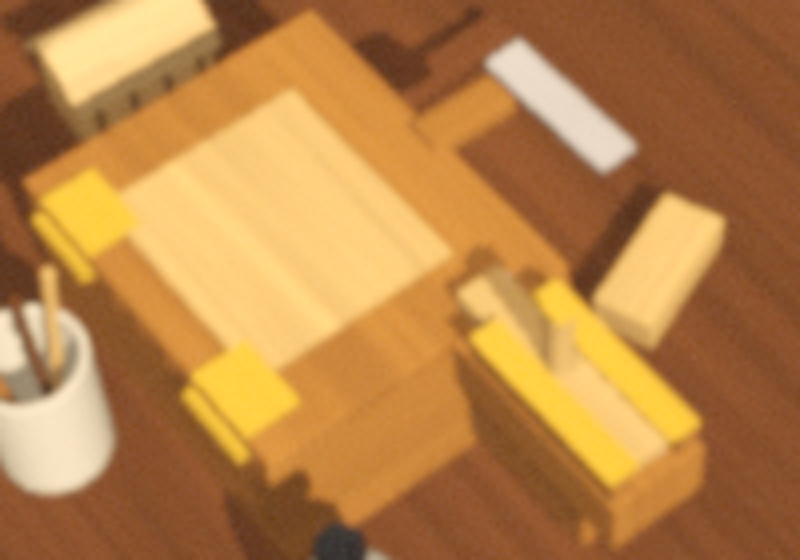

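Both crops show the tongue pointing at the robot (top crop (548,405)–(552,520)). The knob is at (207,338) in the top crop and (563,322–368) in the scene crop. The bolt lies between the yellow cheeks and its tip overlaps the lid at (343,335).

Run:
```python
from h import *
np.set_printoptions(precision=1,suppress=True)
T=lambda l:np.array(l,float)/4+[285-.375,165-.375]
S=lambda l:np.array(l,float)/4+[170-.375,140-.375]
d=np.load('pics/t1.npy');ds=np.load('pics/s1.npy')
lid=onplane('top',T([[308,432],[778,413],[750,40],[293,57]]),113);print('lid',lid)
sl=onplane('scene',S([[570,270],[305,10],[25,185]]),113);print('lid scene FL FR BR',sl)
print('tongue top',onplane('top',T([[522,405],[574,405],[527,521],[578,520]]),117))
print('tongue scene',onplane('scene',S([[430,140],[505,95]]),117))
print('cheeks top',onplane('top',T([[50,287],[279,277],[284,391],[55,401]]),136))
print('bolt tip',onplane('top',T([[343,335]]),129))
for p in [(207,338),(207,330),(200,345),(150,345),(520,150),(552,470),(170,300)]:
    u=T([p]);i=u.round().astype(int)[0];print(p,fromdepth('top',u,[d[i[1],i[0]]]))
for p in [(563,325),(563,335),(563,350),(620,410),(280,200),(480,105)]:
    u=S([p]);i=u.round().astype(int)[0];print('s',p,fromdepth('scene',u,[ds[i[1],i[0]]]))
print('knob top', onplane('top',T([[207,338]]),179), onplane('scene',S([[563,326]]),179))
print('offcut',onplane('top',[[356,297],[369,292],[386,328],[373,335]],25))
print('square',onplane('top',[[455,289],[465,288],[470,330],[409,337],[408,324]],18))
print('glue', onplane('top',[[323,176]],140),onplane('scene',[[255,277]],140))
```

```text
lid [[ 529.1  -15.6  113. ]
 [ 531.7 -257.1  113. ]
 [ 728.9 -256.7  113. ]
 [ 727.6  -15.7  113. ]]
lid scene FL FR BR [[ 529.4  -11.2  113. ]
 [ 533.7 -255.2  113. ]
 [ 729.9 -248.1  113. ]]
tongue top [[ 539.4 -125.4  117. ]
 [ 538.6 -152.   117. ]
 [ 480.2 -124.8  117. ]
 [ 479.9 -150.7  117. ]]
tongue scene [[ 536.5 -128.1  117. ]
 [ 483.7 -127.5  117. ]]
cheeks top [[605.2 114.3 136. ]
 [606.7  -2.4 136. ]
 [548.4  -2.7 136. ]
 [546.8 113.1 136. ]]
bolt tip [[576.9 -34.3 129. ]]
(207, 338) [[577.4  35.1 129.5]]
(207, 330) [[581.7  34.9 127.7]]
(200, 345) [[570.   39.3 161.6]]
(150, 345) [[574.6  64.2 130.2]]
(520, 150) [[ 673.4 -132.2  114.3]]
(552, 470) [[ 505.7 -139.1  116.1]]
(170, 300) [[596.9  53.4 133.7]]
s (563, 325) [[579.8  46.5 173.4]]
s (563, 335) [[580.6  47.5 166.4]]
s (563, 350) [[578.3  44.4 146.7]]
s (620, 410) [[570.4  81.2 126.5]]
s (280, 200) [[ 624.5 -149.8  112.2]]
s (480, 105) [[ 499.6 -130.1  117.8]]
knob top [[571.2  36.1 179. ]] [[582.4  49.9 179. ]]
offcut [[482.   -7.2  25. ]
 [492.3 -36.4  25. ]
 [412.3 -70.5  25. ]
 [397.9 -41.3  25. ]]
square [[ 493.6 -228.8   18. ]
 [ 495.1 -251.2   18. ]
 [ 402.5 -256.1   18. ]
 [ 391.1 -121.    18. ]
 [ 419.5 -120.3   18. ]]
glue [[728.9  57.8 140. ]] [[732.7  64.  140. ]]
```

```bash
cat >> h.py <<'E'
from scipy.spatial.transform import Rotation as Ro
def go(p,tilt=0):
    """shift (cm) and rotvec in tool axes to TCP p, pointing down tilted forward by tilt about world y"""
    s=arm.read_state(); R0=Ro.from_quat(s['ee_rot'])
    R1=Ro.from_rotvec([0,-tilt,0])*Ro.from_quat([1,0,0,0])
    return (R0.inv().apply(np.array(p)-s['position'])/10).round(2),(R0.inv()*R1).as_rotvec().round(3)
E
python3 -c "
from h import *
print(go([577,40,225]))"
```

```text
(array([52.63, 38.43,  0.62]), array([ 0.002,  0.   , -0.359]))
```

Emit:
{"name": "move_arm", "arguments": {
  "moves": [
    {"gripper": 1,"xyz": [5.3,3.8,0],"angular": [0,0,-0.04]},
    {"gripper": 1,"xyz": [10.6,7.7,0],"angular": [0,0,-0.08]},
    {"gripper": 1,"xyz": [15.9,11.5,0],"angular": [0,0,-0.12]},
    {"gripper": 1,"xyz": [20,14.6,0],"angular": [0,0,-0.16]},
    {"gripper": 1,"xyz": [24.5,17.9,0],"angular": [0,0,-0.2]},
    {"gripper": 1,"xyz": [29,21.2,0],"angular": [0,0,-0.24]},
    {"gripper": 1,"xyz": [33.5,24.5,0.2],"angular": [0,0,-0.28]},
    {"gripper": 1,"xyz": [38,27.7,0.4],"angular": [0,0,-0.32]},
    {"gripper": 1,"xyz": [42.5,31,0.5],"angular": [0,0,-0.359]},
    {"gripper": 1,"xyz": [47,34.3,0.6],"angular": [0,0,-0.359]}
  ]
}}

```text
clock: 1.35
position: [539.6, 97.3, 225.0]
ee_rot: [1.0, 0.0, -0.0, 0.0]
contact_force: [0.7, 0.3, -0.1]
gripper_width: 85.3
```

```bash
python3 -c "
from h import *
print(arm.read_state()['position'],go([577,40,225]))"
```

```text
[539.61774769  97.30021382 224.99771779] (array([ 3.74,  5.73, -0.  ]), array([0.   , 0.001, 0.   ]))
```

Emit:
{"name": "move_arm", "arguments": {
  "moves": [
    {"gripper": 1,"xyz": [2,3,0],"angular": [0,0,0]},
    {"gripper": 1,"xyz": [3.7,5.7,0],"angular": [0,0,0]},
    {"gripper": 1,"xyz": [3.7,5.7,0],"angular": [0,0,0]},
    {"gripper": 1,"xyz": [3.7,5.7,0],"angular": [0,0,0]}
  ]
}}

```text
clock: 1.85
position: [575.6, 42.1, 224.8]
ee_rot: [1.0, -0.0, -0.001, 0.0]
contact_force: [0.4, 0.5, 0.2]
gripper_width: 85.5
```

```bash
python3 -c "
from h import *
im,d=snap('scene','s2')
cv2.imwrite('pics/c3.png',cv2.resize(im[150:300,220:420],(800,600),interpolation=cv2.INTER_CUBIC))
print(go([577,40,145]))"
```

```text
(array([0.15, 0.25, 8.01]), array([-0.   ,  0.001,  0.001]))
```

View pics/c3.png

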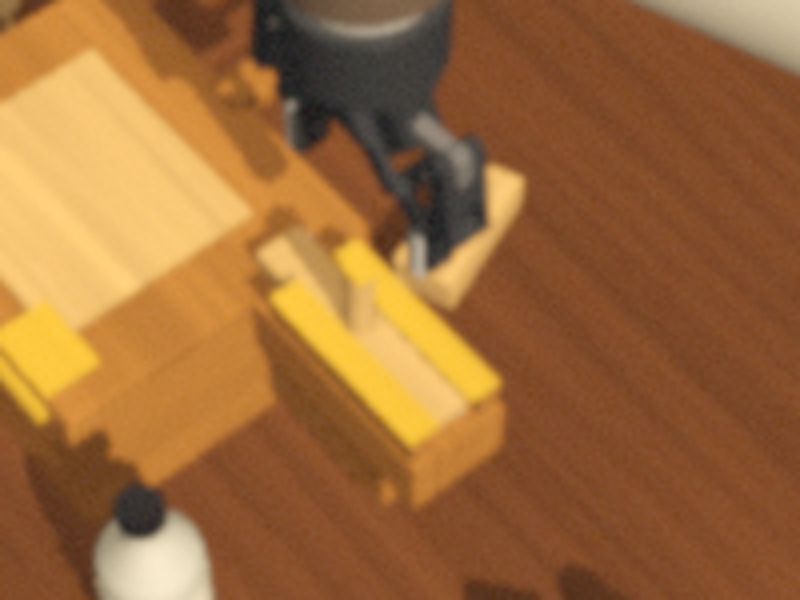

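The jaws straddle the knob: tips near (295,130) and (418,265), knob at (363,300). Next I descend and grip.

Emit:
{"name": "move_arm", "arguments": {
  "moves": [
    {"gripper": 1,"xyz": [0.1,0.2,3],"angular": [0,0,0]},
    {"gripper": 1,"xyz": [0.1,0.2,6],"angular": [0,0,0]},
    {"gripper": 1,"xyz": [0.1,0.2,8],"angular": [0,0,0]},
    {"gripper": 1,"xyz": [0.1,0.2,8],"angular": [0,0,0]},
    {"gripper": -1,"xyz": [0.1,0.2,8],"angular": [0,0,0]},
    {"gripper": -1,"xyz": [0.1,0.2,8],"angular": [0,0,0]},
    {"gripper": -1,"xyz": [0.1,0.2,8],"angular": [0,0,0]},
    {"gripper": -1,"xyz": [0.1,0.2,8],"angular": [0,0,0]},
    {"gripper": -1,"xyz": [0.1,0.2,8],"angular": [0,0,0]},
    {"gripper": -1,"xyz": [0.1,0.2,8],"angular": [0,0,0]}
  ]
}}

```text
clock: 3.15
position: [577.4, 39.7, 146.2]
ee_rot: [1.0, 0.0, 0.001, 0.0]
contact_force: [-1.2, -1.6, 5.9]
gripper_width: 17.0
```

Emit:
{"name": "move_arm", "arguments": {
  "moves": [
    {"gripper": -1,"xyz": [0,-0.6,0],"angular": [0,0,0]},
    {"gripper": -1,"xyz": [0,-1.2,0],"angular": [0,0,0]},
    {"gripper": -1,"xyz": [0,-1.8,0],"angular": [0,0,0]},
    {"gripper": -1,"xyz": [0,-2.4,0],"angular": [0,0,0]},
    {"gripper": -1,"xyz": [0,-3.0,0],"angular": [0,0,0]},
    {"gripper": -1,"xyz": [0,-3.6,0],"angular": [0,0,0]},
    {"gripper": -1,"xyz": [0,-3.6,0],"angular": [0,0,0]}
  ]
}}

```text
clock: 4.03
position: [576.9, 72.5, 146.2]
ee_rot: [1.0, 0.0, -0.001, 0.003]
contact_force: [0.7, -12.4, 6.1]
gripper_width: 17.1
```

Emit:
{"name": "move_arm", "arguments": {
  "moves": [
    {"gripper": -1,"xyz": [0,0.3,0],"angular": [0,0,0]},
    {"gripper": 1,"xyz": [0,0.3,0],"angular": [0,0,0]},
    {"gripper": 1,"xyz": [0,0.3,0],"angular": [0,0,0]},
    {"gripper": 1,"xyz": [0,0.3,0],"angular": [0,0,0]},
    {"gripper": 1,"xyz": [0,0.3,0],"angular": [0,0,0]},
    {"gripper": 1,"xyz": [0,0.3,-4],"angular": [0,0,0]},
    {"gripper": 1,"xyz": [0,0.3,-9],"angular": [0,0,0]},
    {"gripper": 1,"xyz": [-5,0.3,-9],"angular": [0,0,0]},
    {"gripper": 1,"xyz": [-11,0.3,-9],"angular": [0,0,0]},
    {"gripper": 1,"xyz": [-17,0.3,-9],"angular": [0,0,0]}
  ]
}}

```text
clock: 5.28
position: [405.5, 72.8, 235.2]
ee_rot: [1.0, -0.0, 0.0, -0.0]
contact_force: [1.3, 1.0, 0.7]
gripper_width: 85.5
```

```bash
python3 -c "
from h import *
im,d=snap('scene','s3'); im2,d2=snap('top','t3')
A=cv2.resize(im[150:290,230:370],(400,400),interpolation=cv2.INTER_CUBIC)
B=cv2.resize(im2[200:300,285:385],(400,400),interpolation=cv2.INTER_CUBIC)
cv2.imwrite('pics/c4.png',np.hstack([A,B]))"
```

```text
(no output)
```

View pics/c4.png

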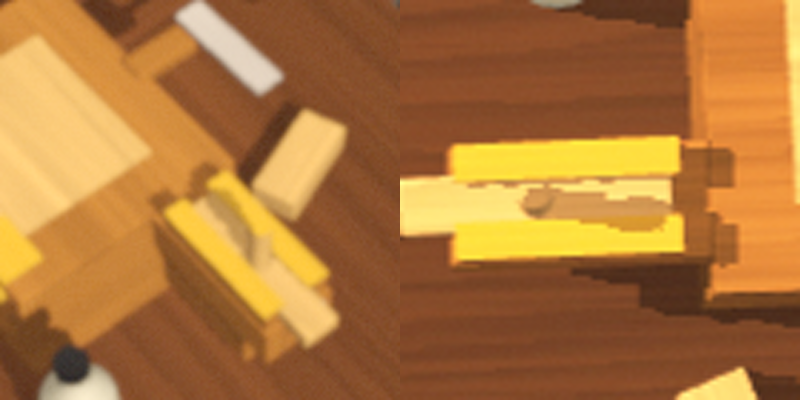

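The bolt tip now ends at top-crop x≈670 and the lid edge is at ≈692+, with a gap all along, so the bolt is clear of the lid. Next is the tongue, approached with the tool tilted 0.4 rad forward.

```bash
python3 -c "
from h import *
T=fromdepth
print(onplane('top',[[285+270/4+100-100,200+195/4]],129))
print(go([463.6,-139,193],.4))"
```

```text
[[577.21325691   2.1411216  129.        ]]
(array([ 6.18, 21.06,  4.17]), array([-0.001,  0.402,  0.002]))
```

Emit:
{"name": "move_arm", "arguments": {
  "moves": [
    {"gripper": 1,"xyz": [1.5,5,0],"angular": [0,0.1,0]},
    {"gripper": 1,"xyz": [3,10,1],"angular": [0,0.2,0]},
    {"gripper": 1,"xyz": [4.5,15,2],"angular": [0,0.3,0]},
    {"gripper": 1,"xyz": [6.1,20,4.1],"angular": [0,0.4,0]},
    {"gripper": 1,"xyz": [6.2,21.1,4.1],"angular": [0,0.4,0]},
    {"gripper": 1,"xyz": [6.2,21.1,4.1],"angular": [0,0.4,0]}
  ]
}}

```text
clock: 6.12
position: [469.6, -139.0, 194.4]
ee_rot: [0.98, -0.001, 0.199, 0.0]
contact_force: [-0.3, 0.5, 1.6]
gripper_width: 85.5
```

```bash
python3 -c "
from h import *
print(arm.read_state()['joints'].round(2))
print(go([506.5,-139,92],.4))
im,d=snap('top','t4')
cv2.imwrite('pics/c5.png',cv2.resize(im[200:350,350:550],(800,600),interpolation=cv2.INTER_CUBIC))"
```

```text
[ 0.06  0.02 -0.66  0.05 -0.5   1.47]
(array([-5.900e-01, -1.000e-02,  1.087e+01]), array([ 0.001, -0.   , -0.002]))
```

View pics/c5.png

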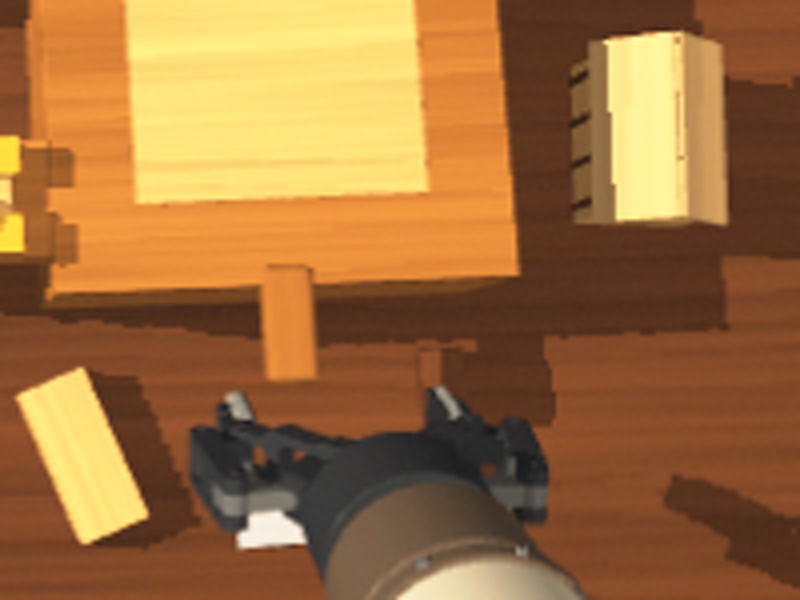

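The open jaws are in front of the tongue: tips near (237,400) and (443,400), tongue at (290,320). I'll check the sideways centring numerically.

```bash
python3 -c "
from h import *
print(onplane('top',np.array([[237,400],[443,400]])/4+[349.6,199.6],206))
print(onplane('top',np.array([[264,380],[318,380],[262,268],[312,266]])/4+[349.6,199.6],117))"
```

```text
[[ 469.22640668  -94.79250535  206.        ]
 [ 466.43223745 -190.20620663  206.        ]]
[[ 480.7736456  -123.26845808  117.        ]
 [ 479.97170765 -150.66300687  117.        ]
 [ 537.92119619 -125.31581753  117.        ]
 [ 538.18036225 -150.92569314  117.        ]]
```

Emit:
{"name": "move_arm", "arguments": {
  "moves": [
    {"gripper": 1,"xyz": [-0.6,-0.2,3],"angular": [0,0,0]},
    {"gripper": 1,"xyz": [-0.6,-0.2,6],"angular": [0,0,0]},
    {"gripper": 1,"xyz": [-0.6,-0.2,9],"angular": [0,0,0]},
    {"gripper": 1,"xyz": [-0.6,-0.2,10.8],"angular": [0,0,0]},
    {"gripper": 1,"xyz": [-0.6,-0.2,10.8],"angular": [0,0,0]},
    {"gripper": 1,"xyz": [-0.6,-0.2,10.8],"angular": [0,0,0]}
  ]
}}

```text
clock: 6.92
position: [506.2, -135.3, 93.4]
ee_rot: [0.98, 0.001, 0.199, -0.0]
contact_force: [0.2, 0.5, 0.4]
gripper_width: 85.5
```

```bash
python3 -c "
from h import *
print(arm.read_state()['joints'].round(2))
print(go([506.5,-137,92],.4))"
```

```text
[ 0.06  0.24 -0.75  0.13 -0.18  1.39]
(array([-0.03,  0.17,  0.14]), array([-0.001, -0.001,  0.001]))
```

Joint 5 is close to its limit, so I'll reduce the tilt to 0.25 before gripping.

```bash
python3 -c "
from h import *
print(go([503.5,-137,90],.25))"
```

```text
(array([-0.38,  0.17,  0.2 ]), array([-0.001, -0.151,  0.001]))
```

Emit:
{"name": "move_arm", "arguments": {
  "moves": [
    {"gripper": 1,"xyz": [-0.3,0.1,0.1],"angular": [0,-0.08,0]},
    {"gripper": 1,"xyz": [-0.4,0.1,0.2],"angular": [0,-0.15,0]},
    {"gripper": 1,"xyz": [-0.4,0.1,0.2],"angular": [0,-0.15,0]},
    {"gripper": -1,"xyz": [-0.4,0.1,0.2],"angular": [0,-0.15,0]},
    {"gripper": -1,"xyz": [-0.4,0.1,0.2],"angular": [0,-0.15,0]},
    {"gripper": -1,"xyz": [-0.4,0.1,0.2],"angular": [0,-0.15,0]},
    {"gripper": -1,"xyz": [-0.4,0.1,0.2],"angular": [0,-0.15,0]},
    {"gripper": -1,"xyz": [-0.4,0.1,0.2],"angular": [0,-0.15,0]},
    {"gripper": -1,"xyz": [-0.4,0.1,0.2],"angular": [0,-0.15,0]}
  ]
}}

```text
clock: 8.05
position: [502.1, -138.6, 89.4]
ee_rot: [0.992, 0.001, 0.124, 0.001]
contact_force: [-2.6, -10.0, 3.2]
gripper_width: 25.0
```

```bash
python3 -c "
from h import *
s=arm.read_state();print(s['joints'].round(2),s['position'],s['wrist_torque'])
# arc: rotate TCP about hinge from measured pose, in tool axes
R0=Ro.from_quat(s['ee_rot']);H=np.array([729.5,s['position'][1],101])
for a in np.arange(1,11)*np.pi/40:
    Q=Ro.from_rotvec([0,a,0]);p=H+Q.apply(s['position']-H)
    print(round(a,3),(R0.inv().apply(p-s['position'])/10).round(2),R0.inv().apply([0,a,0]).round(3),p.round())
"
```

```text
[ 0.05  0.28 -0.62  0.03 -0.42  1.49] [ 502.09946784 -138.55400612   89.44633021] [-2.36448497  0.6598246  -0.25549398]
0.079 [ 0.42  0.   -1.74] [ 0.    -0.079 -0.   ] [ 502. -139.  107.]
0.157 [ 0.98  0.01 -3.44] [ 0.    -0.157 -0.   ] [ 503. -139.  125.]
0.236 [ 1.66  0.01 -5.09] [ 0.    -0.236 -0.   ] [ 506. -139.  143.]
0.314 [ 2.48  0.01 -6.68] [ 0.    -0.314 -0.001] [ 510. -139.  160.]
0.393 [ 3.42  0.02 -8.2 ] [ 0.001 -0.393 -0.001] [ 515. -139.  177.]
0.471 [ 4.47  0.02 -9.65] [ 0.001 -0.471 -0.001] [ 522. -139.  194.]
0.55 [  5.63   0.03 -11.  ] [ 0.001 -0.55  -0.001] [ 530. -139.  210.]
0.628 [  6.9    0.03 -12.26] [ 0.001 -0.628 -0.001] [ 539. -139.  225.]
0.707 [  8.26   0.03 -13.42] [ 0.001 -0.707 -0.001] [ 549. -139.  240.]
0.785 [  9.71   0.04 -14.47] [ 0.001 -0.785 -0.001] [ 561. -139.  254.]
```

Emit:
{"name": "move_arm", "arguments": {
  "moves": [
    {"gripper": -1,"xyz": [0,0.2,0],"angular": [0,0,0]},
    {"gripper": -1,"xyz": [0.2,0.2,-0.88],"angular": [0,-0.04,0]},
    {"gripper": -1,"xyz": [0.42,0.2,-1.74],"angular": [0,-0.079,0]},
    {"gripper": -1,"xyz": [0.68,0.2,-2.6],"angular": [0,-0.118,0]},
    {"gripper": -1,"xyz": [0.98,0.2,-3.44],"angular": [0,-0.157,0]},
    {"gripper": -1,"xyz": [1.3,0.2,-4.28],"angular": [0,-0.196,0]},
    {"gripper": -1,"xyz": [1.66,0.2,-5.09],"angular": [0,-0.236,0]},
    {"gripper": -1,"xyz": [1.66,0.2,-5.09],"angular": [0,-0.236,0]}
  ]
}}

```text
clock: 9.05
position: [505.4, -138.7, 142.0]
ee_rot: [1.0, 0.0, 0.006, -0.0]
contact_force: [-2.7, 1.1, 0.4]
gripper_width: 25.2
```

```bash
cat > arc.py <<'E'
from h import *
s=arm.read_state();print(s['joints'].round(2),s['position'],s['contact_force'],s['wrist_torque'])
R0=Ro.from_quat(s['ee_rot']);z=R0.as_matrix()[:,2];g=s['position']-19*z
H=np.array([729.5,g[1],101]);v=g-H
print('grasp',g,'radius',np.hypot(v[0],v[2]),'lid angle',np.degrees(np.arctan2(v[2],-v[0])-np.arctan2(8,227)),'tilt',np.arctan2(z[0],-z[2]))
for a in np.arange(1,8)*np.pi/40:
    Q=Ro.from_rotvec([0,a,0]);p=H+Q.apply(s['position']-H)
    print(round(a,3),(R0.inv().apply(p-s['position'])/10).round(2),p.round())
E
python3 arc.py
```

```text
[ 0.04  0.3  -0.37  0.   -0.89  1.53] [ 505.40258047 -138.72812564  142.00299487] [-2.73216662  1.10546675  0.44210116] [0.21253815 0.57374153 0.3808252 ]
grasp [ 505.17629407 -138.73715798  161.00164516] radius 232.20965196403395 lid angle 12.956406374035312 tilt 0.011910093430953887
0.079 [ 0.41 -0.   -1.74] [ 509. -139.  159.]
0.157 [ 0.96 -0.   -3.44] [ 515. -139.  177.]
0.236 [ 1.64 -0.   -5.1 ] [ 521. -139.  193.]
0.314 [ 2.44 -0.   -6.7 ] [ 529. -139.  209.]
0.393 [ 3.37 -0.   -8.22] [ 538. -139.  225.]
0.471 [ 4.42 -0.   -9.67] [ 548. -139.  239.]
0.55 [  5.58  -0.   -11.04] [ 560. -139.  253.]
```

Emit:
{"name": "move_arm", "arguments": {
  "moves": [
    {"gripper": -1,"xyz": [0.19,0,-0.88],"angular": [0,-0.04,0]},
    {"gripper": -1,"xyz": [0.68,0,-2.6],"angular": [0,-0.118,0]},
    {"gripper": -1,"xyz": [1.29,0,-4.28],"angular": [0,-0.196,0]},
    {"gripper": -1,"xyz": [2.03,0,-5.91],"angular": [0,-0.275,0]},
    {"gripper": -1,"xyz": [2.9,0,-7.47],"angular": [0,-0.353,0]},
    {"gripper": -1,"xyz": [3.88,0,-8.96],"angular": [0,-0.432,0]},
    {"gripper": -1,"xyz": [4.98,0,-10.37],"angular": [0,-0.51,0]},
    {"gripper": -1,"xyz": [5.7,0,-11.17],"angular": [0,-0.558,0]},
    {"gripper": -1,"xyz": [5.7,0,-11.17],"angular": [0,-0.558,0]},
    {"gripper": -1,"xyz": [5.7,0,-11.17],"angular": [0,-0.558,0]}
  ]
}}

```text
clock: 10.3
position: [561.2, -138.2, 254.7]
ee_rot: [0.963, 0.001, -0.269, -0.0]
contact_force: [-2.3, 4.0, 2.8]
gripper_width: 25.1
```

```bash
python3 arc.py | head -4; python3 -c "
from h import *
im,d=snap('scene','s5')
cv2.imwrite('pics/c6.png',cv2.resize(im[90:290,130:397],(800,600),interpolation=cv2.INTER_CUBIC))"
```

```text
[ 0.03  0.58  0.28 -0.02 -1.82  1.54] [ 561.24764495 -138.16144081  254.7267463 ] [-2.34968989  3.98926412  2.7670721 ] [ 0.57548646 -0.1130222  -0.13481014]
grasp [ 571.09887243 -138.16448605  270.97338619] radius 232.33998628561383 lid angle 44.9999282951066 tilt -0.5450790232468792
0.079 [ 0.42  0.   -1.74] [ 574. -138.  267.]
0.157 [ 0.97  0.   -3.44] [ 587. -138.  279.]
```

View pics/c6.png

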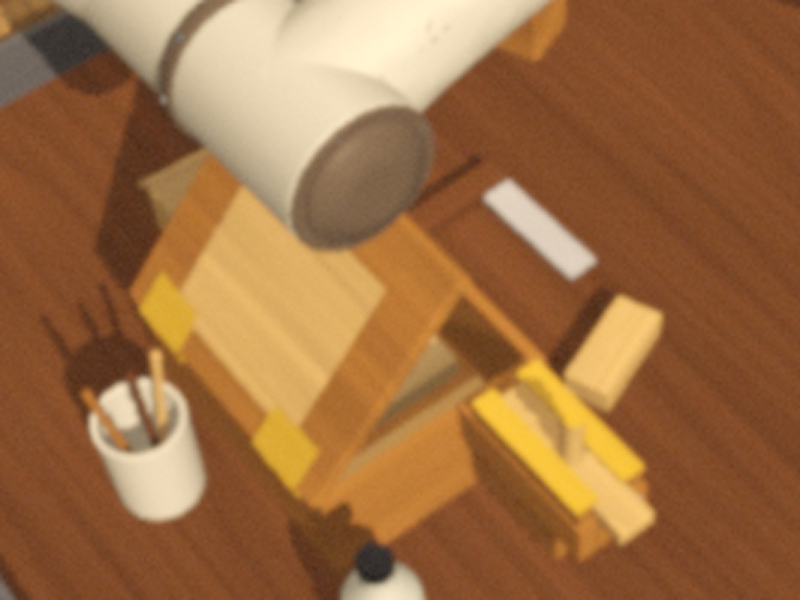

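The lid stands open at about 45°, held by the gripper. The bolt is drawn and the other things have not moved. As an independent check on the angle, I'll fit a plane to the lid's depth readings.

```bash
python3 -c "
from h import *
d=np.load('pics/s5.npy')
m=np.zeros((480,640),np.uint8);cv2.fillPoly(m,[(np.array([[240,215],[370,295],[300,410],[195,300]])/3+[130,90]).astype(int)],1)
v,u=np.nonzero(m*(d>0));P=fromdepth('scene',np.c_[u,v],d[v,u])
n=np.linalg.svd(P-P.mean(0),full_matrices=False)[2][2];print(len(P),n,np.degrees(np.arccos(abs(n[2]))))
s=arm.read_state();print(s['joint_vel'].round(4),s['contact_force'],s['gripper_width'],s['clock'])"
```

```text
1973 [-0.71286718 -0.00932135 -0.70123712] 45.47365761327073
[-0.0008 -0.0006 -0.0017 -0.0008  0.0023  0.0017] [-2.16420368  3.77606094  2.18235323] 25.10921639005548 10.35
```

Emit:
{"name": "move_arm", "arguments": {
  "moves": [
    {"gripper": -1,"xyz": [0,0,0],"angular": [0,0,0]},
    {"gripper": -1,"xyz": [0,0,0],"angular": [0,0,0]},
    {"gripper": -1,"xyz": [0,0,0],"angular": [0,0,0]},
    {"gripper": -1,"xyz": [0,0,0],"angular": [0,0,0]}
  ]
}}

```text
clock: 10.85
position: [561.3, -138.1, 254.7]
ee_rot: [0.963, 0.001, -0.269, -0.0]
contact_force: [-2.7, 3.9, 2.4]
gripper_width: 24.7
```

```bash
python3 -c "
from bench import arm
print(arm.job_done())"
```

```text
the job is handed in; nothing more can be done
None
```

The job is done and handed in at about 10.9 s on the robot's clock: the bolt is drawn, and the gripper is holding the lid open at 45 degrees.

- **Bolt:** I gripped the knob and slid the bolt left about 33 mm, where the side force rose to 12 N, probably its end stop. The pictures put the bolt's tip about 18 mm clear of the lid's edge.
- **Lid:** I then gripped the tongue and raised the lid along its arc about the hinge. The gripper's position gives 45.0° and a plane fitted to the lid's depth readings gives 45.5°.
- **Stillness:** The arm was still at the end, with about 5 N at the wrist and the jaws 25 mm apart on the tongue.
- **Other things:** In the last view, the offcut, square blade, glue and cup were where they started. The arm covered most of the house and the plane was outside that crop, but the arm never went near either.
- **Checks that disagreed:** The top and scene cameras differed by up to about 14 mm on the knob's position. The tongue was about 2 mm off sideways, which gave a 10 N side force at first; I relieved it before lifting. On the first approach to the tongue, joint 5 came near its limit, so I gripped at a smaller tilt.

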